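# Fit up a gate hinge for tacking

## Robot

A 7-joint arm with a two-finger parallel gripper is mounted at the origin on the work surface. World frame = base frame: x ahead of the robot, y to its left, z up, the work surface at z = 0. Lengths are in m, angles in rad, forces in N, time in s.
With the tool pointing down it reaches from about 0.425 to 0.875 m from the base axis. Payload 4.7 kg.
Tool frame: the origin (TCP) lies where the fingers leave the gripper's body, on its centre line; the fingertips stand 70 mm ahead of it and the grasp point (between the pads) lies 51 mm ahead of it; z points along the fingers, y is the line along which they close (so a half turn about z gives the same grasp; the last joint's range is limited). The gripper opens to 87 mm and grips with 3 to 60 N. Pads are 19 mm wide; open, the fingers measure 117 mm over their backs; the gripper's body (75 mm by 190 mm) begins 51 mm behind the grasp point.
Start: joints at [1.328, 0.321, -0.07, 1.45, 0.023, 1.371, -0.057], TCP at [0.165, -0.629, 0.292] pointing down, gripper open.
Joint ranges: [-2.86, 2.86], [-0.3, 2.09], [-1.38, 1.24], [0.06, 2.45], [-1.56, 4.7], [0.09, 2.05], [-2.69, 2.69]. Speed limits (rad/s): [2.57, 2.57, 3.14, 3.14, 3.14, 3.14, 3.14].

## Interface

Orientations are given as a rotation vector (axis times angle).
In Python, from bench import * gives the robot as it stands.
- The arm moves only by the tool apply_moves, never from a script. Its argument "motion" is a list of rows, each an object of numbers: "fingers": the gripper's target within -1 to 1 (shut at 1, half-way at 0, fully open at -1); "x", "y", "z": the shift along the world's x, y, z in cm; "wx", "wy", "wz": the turn, a rotation vector about the world's x, y, z in rad. In form: [{"fingers": .., "x": .., "y": .., "z": .., "wx": .., "wy": .., "wz": ..}, ...]. A call has exactly 8 rows; each row is the pose to reach, as a shift and turn from the pose commanded when the call began; what a row does not reach only later rows make up. A row lasts 1/10 s, in which the tool goes at most 50 mm and 8.59 degrees, less where a joint would pass 70% of its speed; a pose out of reach is approached as far as the arm can. A call with a gripper value outside its range is refused whole. The fingers move at their own pace and stop on an object; "grip_force" is the grip in N (left out, the last holds). Time passes only in rows, so rows that repeat a pose let the fingers close, or fill a call up. It gives the time, the measured TCP pose, the force, the opening and the grip force at its end, in the units of the state.
- observe(): the state, without advancing time (a new reading comes with each control period).
- camera(name): name is "scene" or "side" or "wrist"; returns a dict with "pixels" (480x640x3 uint8, red, green, blue), "vfov" (degrees; the focal length in pixels is half the picture's height over the tangent of half this angle, whatever the lens; pixels are square), "cx", "cy" (the principal point, pixels), "k1" (the pictures are not rectified: a ray, as slopes to the right and down, at radius r is drawn at 1 + k1 r^2 times it, then the intrinsics apply), "eye" and "rotation" of the camera in the world; the wrist camera has in their place "hand_eye" (4x4, takes a point from camera to tool coordinates, whose origin is the TCP and whose axes are the flange's). Camera axes: x right, y down, z forward; pixel columns grow to the right and rows downward; lengths in m; the calibration is good to about 2 mm. A picture is of the moment at which its call begins: read the wrist's pose just before it. There is no depth.
- finish_job(): hands the job in; it is judged then, once.
The state is a dict: "time_s": time; "joint_pos": joint angles; "joint_vel": joint speeds; "effort": joint torques, N m; "position": TCP position; "tool_rot": TCP orientation; "contact_force": force on the tool from outside, world axes, zero at the start; "ft_torque": the same for the moment, N m; "gripper_width": opening from 0.0 (shut) to 1.0 (fully open); "grip_force": force on a finger pad.
Only numpy, scipy, OpenCV 4.12 (cv2) and the standard library are available. Lean on these libraries where they do the work, as an engineer would, in place of code of your own. Each camera call takes 0.05 s, during which the arm holds its last target. There are 200 camera calls.

## Task

Lay the square tube rail down into the notches of the two rests on the welding fixture and let go of it. Then pick up the hinge leaf with the upright rib, bring its knuckle down between the two knuckles on the jamb block so that all three pin holes line up, and keep holding it there, level and still, as for tacking: the program finishes while the gripper holds the leaf in the air, carried by nothing else and not pressing on the fixture or the rail. Leave the rail lying in its rests and the other things on the bench where they are.

Things in the scene. Friction and masses are not known exactly. Their poses are not given: they have to be found in the camera images.
- fixture: Steel fixture fixed to the bench (place and yaw vary); origin: underside centre of its 240 (x) x 230 (y) x 10 mm base plate, z up. Jamb block 130 x 40 mm, top 84 mm above the bench, along its +y side, inner face at y = +60 mm, with two fixed knuckles; two notched rests at y = -61.5 mm. Only the base plate lies between the rests and below the knuckle gap.
- jamb_bore (a point): Point on the fixed knuckles' axis, midway in the gap between them; (0, +42, 70) mm in the fixture's frame, 70 mm above the bench. Axes are the fixture's: x along the hinge axis, y towards the jamb block, z up. The knuckles: tubes along x, outside 28 mm, bore 16 mm, each 26 mm long, 42 mm gap between.
- rail_seat (a point): Where the rail's centre lies when seated in both notches: (0, -61.5, 57.5) mm in the fixture's frame, 57.5 mm above the bench; x axis along the seated rail (either way round). Rests at x = -85 and +85 mm, 20 mm thick along x; notch 30 mm wide with flared mouth, its floor 45 mm and the rest's top 71 mm above the bench.
- rail: The loose rail (see rail_mid); origin at its underside centre.
- rail_mid (a point): Centre of the loose rail, a square steel tube 230 mm long (its x axis), 25 mm wide and tall, about 0.4 kg, lying flat on the bench at the start. Seated, its side stands 6 mm from the tail edge of the leaf held in line.
- leaf: The loose hinge leaf (see leaf_rib); origin on its underside, below the rib's centre; lying flat on the bench at the start, its z axis up.
- leaf_rib (a point): Where to grip the leaf: in the middle of its upright rib (10 mm thick in x, 44 mm long in y, top 58 mm above the leaf's underside), 36 mm above the underside, within 5 mm of the centre of mass in plan. The plate below is 60 (x) x 67 (y) x 8 mm. x is parallel to the knuckle's axis, y runs along the rib towards the knuckle, z up. About 0.45 kg.
- leaf_bore (a point): Centre of the leaf's one knuckle, on its bore axis (leaf x): tube 36 mm long, outside 28 mm, bore 16 mm; at (0, +37, 14) mm from the leaf's origin, (0, +37, -22) mm from leaf_rib. It is to coincide with jamb_bore, leaf x along fixture x and leaf y along fixture y.
- hinge_pin: Bystander, loose, to be left alone: headed steel hinge pin standing on its head, 12 mm thick, 75 mm tall, head 22 mm wide; only a bystander, not used. Origin at the underside centre.
- tape_measure: Bystander, loose, to be left alone: black tape measure, 82 x 30 x 62 mm tall. Origin at the underside centre.
- drilled_block: Bystander, loose, to be left alone: steel block 55 x 55 x 65 mm tall with a blind hole on top. Origin at the underside centre.
- chipping_hammer: Bystander, loose, to be left alone: hammer with a wooden handle, lying along its x axis. Origin at the underside centre.
- spare_leaf: Bystander, loose, to be left alone: flat hinge leaf with two knuckles and no rib, 75 mm along its knuckles, 28 mm tall; not the one to use. Origin at the underside centre.
- shaft_collar: Bystander, loose, to be left alone: steel ring, 48 mm outside, 18 mm tall. Origin at the underside centre.
- flat_offcut: Bystander, loose, to be left alone: flat bar offcut 120 x 40 x 8 mm. Origin at the underside centre.
There are look-alikes about, which are no part of the job. Leave any pink look-alike of the leaf alone. Leave any red look-alike of the rail alone.

How it is judged:
By the outcome, as a careful person would: the job done as asked, in the order asked, and still so for the second after the job is handed in, while the arm keeps its last pose, push and grip.
It also fails if it takes over 59 s, if anything falls off the work surface, if the arm or the gripper's body presses on something with over 40 N, if the wrist force passes 120 N, or if a joint passes its speed limit or range.

## Working session

There is one attempt and no reset: what is moved stays moved. The work goes in short steps, Python scripts to look and compute and a tool call to move; the robot and the scene stay as the last step left them, time stands still between calls to the robot, and variables do not carry over. Pictures are saved under pics/ and viewed, at most 10 in all, crops included, and the job is handed in when it is done.

Besides the shell and the picture viewer there is one more tool, called after ">>>" as a command line: name --argument value ..., lists and objects as JSON in quotes. apply_moves: Moves the arm, as the interface text tells. Its arguments: {"type":"object","properties":{"motion":{"type":"array"},"grip_force":{"type":"number"}},"required":["motion"]}

```bash
mkdir -p pics; python3 - <<'E'
from bench import *
import cv2,numpy as np
s=observe();print(s)
for n in ("scene","side"):
    c=camera(n);print(n,{k:v for k,v in c.items() if k!='pixels'})
    cv2.imwrite(f'pics/{n}0.png',cv2.cvtColor(c['pixels'],cv2.COLOR_RGB2BGR))
c=camera("wrist");print({k:v for k,v in c.items() if k!='pixels'})
E
```

```text
{'time_s': 0.0, 'joint_pos': array([ 1.3281152 ,  0.32180575, -0.07008214,  1.45169172,  0.02260973,
        1.37080669, -0.05692424]), 'joint_vel': array([-0.00159171,  0.00023711, -0.00044973,  0.00128573,  0.00155471,
        0.00051435,  0.00028356]), 'effort': array([ 7.24035181e-05, -4.91292071e+01, -4.03772732e-01, -3.12525809e+01,
       -6.40113931e-02,  4.37561644e-02,  1.41143446e-04]), 'position': array([ 0.16492348, -0.62828279,  0.29116419]), 'tool_rot': array([-3.11385783e+00, -4.02011063e-01,  5.58349808e-04]), 'contact_force': array([-0.84734222,  0.0453089 ,  0.05845732]), 'ft_torque': array([ 0.01054522, -0.00780685, -0.00897391]), 'grip_force': 0.0, 'gripper_width': 0.9994153289313598}
scene {'vfov': 42.50697903803462, 'cx': 317.2285391549134, 'cy': 234.17988077117843, 'k1': 0.060625481806850054, 'eye': array([ 1.81164484, -0.17117573,  1.15116878]), 'rotation': array([-1.76881239, -1.59071212,  0.73036634])}
side {'vfov': 49.6802450832219, 'cx': 312.88908693785356, 'cy': 237.70215693674896, 'k1': -0.05441004758404859, 'eye': array([0.23216924, 0.73451123, 0.97067856]), 'rotation': array([-0.53913373,  2.77877149, -1.04869382])}
{'vfov': 62.86156873030099, 'cx': 320.1643895625844, 'cy': 238.50016636316383, 'k1': -0.06912130845479264, 'hand_eye': array([[-1.21713430e-03, -9.60216956e-01, -2.79252423e-01,
         7.58311155e-02],
       [ 9.99998615e-01, -8.51706242e-04, -1.42992435e-03,
         7.15144320e-04],
       [ 1.13519657e-03, -2.79253777e-01,  9.60216663e-01,
        -9.16258803e-02],
       [ 0.00000000e+00,  0.00000000e+00,  0.00000000e+00,
         1.00000000e+00]])}
```

View pics/scene0.png

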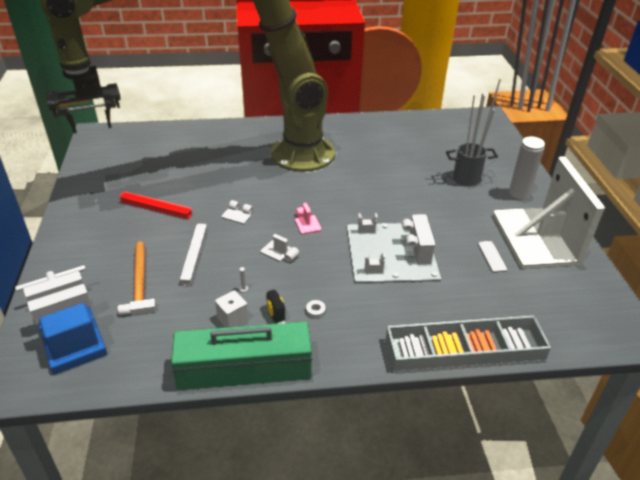

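View pics/side0.png

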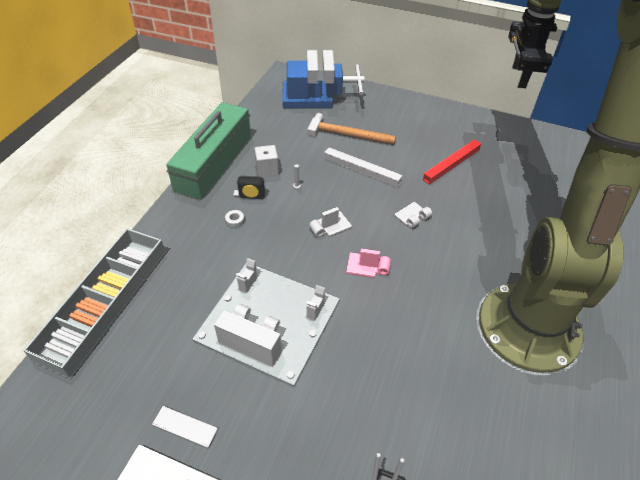

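The scene view shows the grey rail at (193,253), the red bar at (155,205), the ribbed grey leaf at (280,247), the pink leaf at (307,218), the spare leaf at (237,211) and the fixture at (393,250). The side view shows the same items: rail (362,165), ribbed leaf (330,222), fixture (268,320).

Rail candidates are red (155,205), grey 230 mm (193,253) and offcut (492,256), so the grey one fits. Leaf candidates are pink (307,218), spare without rib (237,211) and grey with rib (280,247), so the last one fits. One crop will confirm both.

```bash
cat > h.py <<'E'
import numpy as np,cv2
from scipy.spatial.transform import Rotation as R
def K(c):
    f=240/np.tan(np.radians(c['vfov'])/2); return np.array([[f,0,c['cx']],[0,f,c['cy']],[0,0,1.]]),np.array([c['k1'],0,0,0,0.])
def pose(c,s=None):
    if 'eye' in c: return R.from_rotvec(c['rotation']).as_matrix(),np.array(c['eye'])
    T=np.eye(4);T[:3,:3]=R.from_rotvec(s['tool_rot']).as_matrix();T[:3,3]=s['position'];T=T@c['hand_eye'];return T[:3,:3],T[:3,3]
def rays(c,uv,s=None):
    k,d=K(c);Rm,e=pose(c,s);p=cv2.undistortPoints(np.float64(uv).reshape(-1,1,2),k,d)[:,0]
    return e,np.c_[p,np.ones(len(p))]@Rm.T
def onz(c,uv,z,s=None):
    e,d=rays(c,uv,s);return e+d*((z-e[2])/d[:,2])[:,None]
def proj(c,P,s=None):
    k,d=K(c);Rm,e=pose(c,s);return cv2.projectPoints((np.float64(P).reshape(-1,3)-e)@Rm,np.zeros(3),np.zeros(3),k,d)[0][:,0]
E
python3 - <<'E'
from bench import *
from h import *
import pickle
C={n:camera(n) for n in("scene","side")};pickle.dump(C,open('c0.pkl','wb'))
print(onz(C['side'],[(531,326)],0.03),onz(C['scene'],[(303,152)],0.03))
for n,uv in (('rail',[(193,253),(362,165)]),('leaf',[(280,247),(330,222)]),('fix',[(393,250),(268,320)]),('spare',[(237,211),(413,214)])):
    print(n,onz(C['scene'],uv[:1],.015),onz(C['side'],uv[1:],.015))
a=C['side']['pixels'][120:390,180:450];b=C['scene']['pixels'][190:300,170:300]
o=np.zeros((540,800,3),np.uint8);o[:,:540]=cv2.resize(a,(540,540),interpolation=3)
o[:220,540:]=cv2.resize(b,(260,220),interpolation=3)
cv2.imwrite('pics/crop1.png',o[...,::-1])
E
```

```text
[[0.00507463 0.02113269 0.03      ]] [[ 0.03922984 -0.00322222  0.03      ]]
rail [[ 0.50473229 -0.3521777   0.015     ]] [[ 0.50571623 -0.35147712  0.015     ]]
leaf [[ 0.50267966 -0.11212925  0.015     ]] [[ 0.5123831  -0.11266821  0.015     ]]
fix [[0.54577658 0.20140738 0.015     ]] [[0.53502551 0.20803759 0.015     ]]
spare [[ 0.32571179 -0.22947544  0.015     ]] [[ 0.32493673 -0.21998515  0.015     ]]
```

View pics/crop1.png

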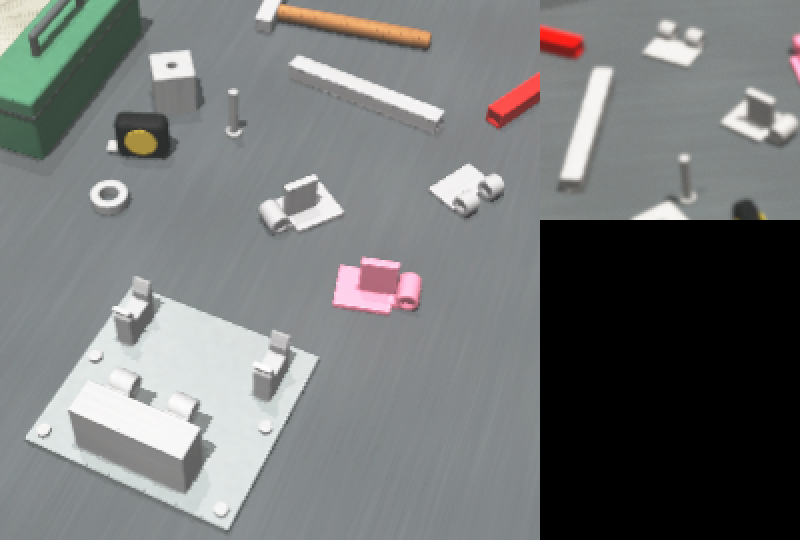

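The crop confirms the grey rail (side crop 291,62 to 441,118), and the grey ribbed leaf (rib 301,195, knuckle 275,213). The fixture plate corners are at (26,438), (229,529), (318,357) and about (153,290).

```bash
python3 - <<'E'
from h import *
import pickle
C=pickle.load(open('c0.pkl','rb'));s=C['side']
q=lambda *p:np.array(p)/2+[180,120]
c=onz(s,q((26,438),(229,529),(318,357),(153,290)),.010);print(c[:,:2].round(4),c.mean(0))
print([np.linalg.norm(c[i]-c[i-1]).round(4) for i in range(4)])
d=c[1]-c[0];print('yaw long',np.degrees(np.arctan2(d[1],d[0])),np.degrees(np.arctan2(*(c[2]-c[3])[1::-1])))
r=onz(s,q((295,64),(440,118)),.025);print('rail',r,np.linalg.norm(r[0]-r[1]))
print('rib top',onz(s,q((285,186),(316,178)),.058));print('knuck',onz(s,q((274,212)),.02))
# automatic: bright-grey mask comps in scene+side
for n,z in(('scene',.0),('side',.0)):
    hsv=cv2.cvtColor(C[n]['pixels'],cv2.COLOR_RGB2HSV);m=((hsv[...,1]<40)&(hsv[...,2]>150)).astype(np.uint8)
    k,l,st,ce=cv2.connectedComponentsWithStats(m)
    for i in range(1,k):
        if 150<st[i,4]<12000 :print(n,st[i],ce[i].round(1),cv2.minAreaRect(np.argwhere(l==i)[:,::-1].astype(np.float32)))
E
```

```text
[[0.6631 0.3078]
 [0.425  0.3214]
 [0.4133 0.0944]
 [0.6256 0.0781]] [0.53174285 0.20042436 0.01      ]
[np.float64(0.2328), np.float64(0.2385), np.float64(0.2273), np.float64(0.2129)]
yaw long 176.74154635482418 175.62252750608175
rail [[ 0.61117211 -0.35600464  0.025     ]
 [ 0.38965417 -0.32491434  0.025     ]] 0.2236890869984291
rib top [[ 0.52726344 -0.09575359  0.058     ]
 [ 0.49684252 -0.12303507  0.058     ]]
knuck [[ 0.53610273 -0.08320826  0.02      ]]
scene [ 441   55   72   55 2823] [474.6  79.7] ((476.278564453125, 81.74917602539062), (52.8070182800293, 72.08486938476562), 88.36341857910156)
scene [  98   64  146   59 7056] [175.7  92.8] ((170.4530792236328, 93.1395492553711), (55.58765411376953, 143.3630828857422), 88.02507019042969)
scene [   0   69   39   50 1268] [15.4 92.6] ((16.4349422454834, 92.83456420898438), (47.46747970581055, 38.58618927001953), 82.56858825683594)
scene [   0  124   59   65 2226] [ 25.9 154.2] ((26.150001525878906, 154.4499969482422), (59.134586334228516, 50.59644317626953), 71.56504821777344)
scene [522 137  22  14 221] [533.3 142.5] ((532.
[... 3091 characters left out ...]
3.5, 216.5), (13.0, 19.0), 90.0)
side [309 211  44  25 434] [331.  224.8] ((330.38970947265625, 224.15530395507812), (19.8104190826416, 40.64945983886719), 72.25532531738281)
side [ 192  258  148  127 8477] [269.3 319.5] ((266.3253479003906, 316.78424072265625), (117.60279083251953, 101.96104431152344), 24.443954467773438)
side [476 294  75  82 299] [499.6 344.4] ((505.47955322265625, 343.9660949707031), (102.280029296875, 32.790496826171875), 51.779571533203125)
side [ 152  406   65   41 1332] [184.7 426.1] ((184.30633544921875, 425.7611389160156), (61.800601959228516, 22.30499267578125), 22.520565032958984)
side [ 117  444  101   36 1826] [157.5 467.5] ((167.0, 461.5), (100.0, 35.0), -0.0)
```

Coarse estimates: rail centre (0.50,-0.34) at yaw about -8°, fixture (0.532,0.200) at yaw about -4°, leaf rib (0.512,-0.109) with its y axis at about 42°. These agree with the given sizes, so I'm moving above the rail.

>>> apply_moves --motion '[{"fingers": -1,"x": 33.5,"y": 28.8,"z": -4,"wx": 0,"wy": 0,"wz": -0.39},{"fingers": -1,"x": 33.5,"y": 28.8,"z": -4,"wx": 0,"wy": 0,"wz": -0.39},{"fingers": -1,"x": 33.5,"y": 28.8,"z": -4,"wx": 0,"wy": 0,"wz": -0.39},{"fingers": -1,"x": 33.5,"y": 28.8,"z": -4,"wx": 0,"wy": 0,"wz": -0.39},{"fingers": -1,"x": 33.5,"y": 28.8,"z": -4,"wx": 0,"wy": 0,"wz": -0.39},{"fingers": -1,"x": 33.5,"y": 28.8,"z": -4,"wx": 0,"wy": 0,"wz": -0.39},{"fingers": -1,"x": 33.5,"y": 28.8,"z": -4,"wx": 0,"wy": 0,"wz": -0.39},{"fingers": -1,"x": 33.5,"y": 28.8,"z": -4,"wx": 0,"wy": 0,"wz": -0.39}]'

```text
time_s: 1.05
position: [0.4668, -0.3689, 0.2564]
tool_rot: [3.134, -0.209, 0.0]
contact_force: [0.2, -0.7, 0.5]
gripper_width: 1.0
grip_force: 0.0
```

>>> apply_moves --motion '[{"fingers": -1,"x": 3,"y": 2.6,"z": -0.5,"wx": 0,"wy": 0,"wz": 0},{"fingers": -1,"x": 3,"y": 2.6,"z": -0.5,"wx": 0,"wy": 0,"wz": 0},{"fingers": -1,"x": 3,"y": 2.6,"z": -0.5,"wx": 0,"wy": 0,"wz": 0},{"fingers": -1,"x": 3,"y": 2.6,"z": -0.5,"wx": 0,"wy": 0,"wz": 0},{"fingers": -1,"x": 3,"y": 2.6,"z": -0.5,"wx": 0,"wy": 0,"wz": 0},{"fingers": -1,"x": 3,"y": 2.6,"z": -0.5,"wx": 0,"wy": 0,"wz": 0},{"fingers": -1,"x": 3,"y": 2.6,"z": -0.5,"wx": 0,"wy": 0,"wz": 0},{"fingers": -1,"x": 3,"y": 2.6,"z": -0.5,"wx": 0,"wy": 0,"wz": 0}]'

```text
time_s: 1.85
position: [0.4953, -0.3448, 0.2515]
tool_rot: [3.134, -0.21, 0.0]
contact_force: [0.2, -0.3, -0.3]
gripper_width: 1.0
grip_force: 0.0
```

```bash
cat > rail.py <<'E'
from bench import *
from h import *
import sys
s=observe();c=camera("wrist");cv2.imwrite(sys.argv[1],c['pixels'][...,::-1])
x=R.from_rotvec(s['tool_rot']).as_matrix()
print(s['position'].round(4),'toolx yaw',np.degrees(np.arctan2(x[1,0],x[0,0])).round(2),'z',x[:,2].round(4),s['contact_force'].round(1))
hsv=cv2.cvtColor(c['pixels'],cv2.COLOR_RGB2HSV);m=((hsv[...,1]<40)&(hsv[...,2]>165)).astype(np.uint8)
k,l,st,ce=cv2.connectedComponentsWithStats(m)
for i in range(1,k):
    if st[i,4]>800:
        b=cv2.minAreaRect(np.argwhere(l==i)[:,::-1].astype(np.float32));p=cv2.boxPoints(b)
        P=onz(c,p,float(sys.argv[2]),s);e=[np.linalg.norm(P[1]-P[0]),np.linalg.norm(P[2]-P[1])]
        d=P[1]-P[0] if e[0]>e[1] else P[2]-P[1]
        print(st[i],np.round(b[0]),'centre',P.mean(0).round(4),'size',np.round(e,4),'yaw',np.degrees(np.arctan2(d[1],d[0])).round(2))
E
python3 rail.py pics/w1.png 0.025
```

```text
[ 0.4953 -0.3448  0.2515] toolx yaw -7.68 z [ 1.e-04 -2.e-04 -1.e+00] [ 0.2 -0.3 -0.3]
[  282    43   114   283 10117] [318. 180.] centre [ 0.5182 -0.344   0.025 ] size [0.2333 0.0822] yaw -25.07
[   0  192   54   76 1533] [ 31. 230.] centre [ 0.5202 -0.093   0.025 ] size [0.0494 0.0588] yaw -128.86
[  46  194   78   91 3182] [ 77. 238.] centre [ 0.5068 -0.1332  0.025 ] size [0.059  0.0702] yaw -129.73
[ 192  360   83   51 2390] [233. 384.] centre [ 0.345  -0.2404  0.025 ] size [0.0429 0.0709] yaw -118.84
```

View pics/w1.png

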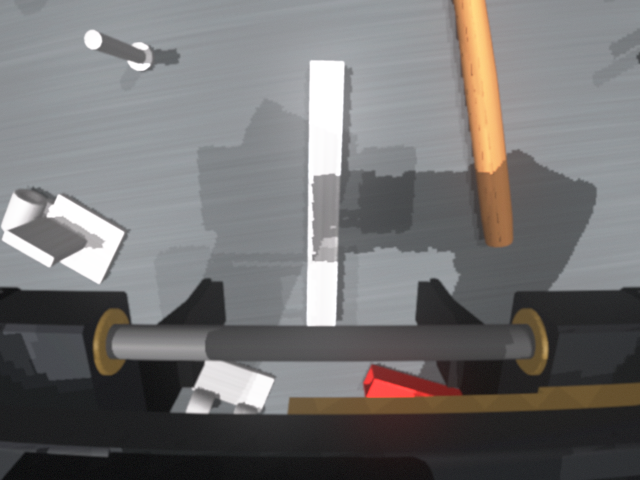

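The wrist view shows the rail's top face with its far end at row 61 (columns 310-345), narrowing to columns 307-337 at row 322. The gripper hides the near end. The leaf's knuckle is near (25,210) and its plate near (85,240).

```bash
python3 - <<'E'
from bench import *
from h import *
s=observe();c=camera("wrist")
P=onz(c,[(310,62),(345,62),(307,322),(337,322)],.025,s);print(P.round(4))
a=(P[0]+P[1])/2;b=(P[2]+P[3])/2;u=(b-a)/np.linalg.norm(b-a)
print('widths',np.linalg.norm(P[0]-P[1]),np.linalg.norm(P[2]-P[3]),'yaw',np.degrees(np.arctan2(-u[1],-u[0])),'centre',a+.115*u)
E
```

```text
[[ 0.6177 -0.3541  0.025 ]
 [ 0.6141 -0.3803  0.025 ]
 [ 0.4028 -0.3207  0.025 ]
 [ 0.3992 -0.3475  0.025 ]]
widths 0.026451615961160184 0.027073810576529297 yaw -8.757923107460353 centre [ 0.50224328 -0.34968065  0.025     ]
```

>>> apply_moves --motion '[{"fingers": -1,"x": 0.7,"y": -0.5,"z": -4,"wx": 0,"wy": 0,"wz": -0.02},{"fingers": -1,"x": 0.7,"y": -0.5,"z": -8,"wx": 0,"wy": 0,"wz": -0.02},{"fingers": -1,"x": 0.7,"y": -0.5,"z": -12,"wx": 0,"wy": 0,"wz": -0.02},{"fingers": -1,"x": 0.7,"y": -0.5,"z": -15,"wx": 0,"wy": 0,"wz": -0.02},{"fingers": -1,"x": 0.7,"y": -0.5,"z": -17,"wx": 0,"wy": 0,"wz": -0.02},{"fingers": -1,"x": 0.7,"y": -0.5,"z": -17.6,"wx": 0,"wy": 0,"wz": -0.02},{"fingers": -1,"x": 0.7,"y": -0.5,"z": -17.6,"wx": 0,"wy": 0,"wz": -0.02},{"fingers": -1,"x": 0.7,"y": -0.5,"z": -17.6,"wx": 0,"wy": 0,"wz": -0.02}]'

```text
time_s: 2.75
position: [0.5034, -0.3499, 0.0768]
tool_rot: [3.131, -0.24, 0.003]
contact_force: [0.2, -0.3, 0.5]
gripper_width: 1.002
grip_force: 0.0
```

>>> apply_moves --motion '[{"fingers": 1},{"fingers": 1},{"fingers": 1},{"fingers": 1},{"fingers": 1},{"fingers": 1},{"fingers": 1},{"fingers": 1}]' --grip_force 40

```text
invalid input
```

>>> apply_moves --motion '[{"fingers": 1,"x": 0,"y": 0,"z": -0.2,"wx": 0,"wy": 0,"wz": 0},{"fingers": 1,"x": 0,"y": 0,"z": -0.2,"wx": 0,"wy": 0,"wz": 0},{"fingers": 1,"x": 0,"y": 0,"z": -0.2,"wx": 0,"wy": 0,"wz": 0},{"fingers": 1,"x": 0,"y": 0,"z": -0.2,"wx": 0,"wy": 0,"wz": 0},{"fingers": 1,"x": 0,"y": 0,"z": -0.2,"wx": 0,"wy": 0,"wz": 0},{"fingers": 1,"x": 0,"y": 0,"z": -0.2,"wx": 0,"wy": 0,"wz": 0},{"fingers": 1,"x": 0,"y": 0,"z": -0.2,"wx": 0,"wy": 0,"wz": 0},{"fingers": 1,"x": 0,"y": 0,"z": -0.2,"wx": 0,"wy": 0,"wz": 0}]' --grip_force 45

```text
time_s: 3.55
position: [0.5026, -0.3494, 0.0734]
tool_rot: [3.132, -0.24, -0.0]
contact_force: [0.4, -0.9, -0.0]
gripper_width: 0.354
grip_force: 0.0
```

```bash
python3 -c "
from bench import *
s=observe();print(s['position'],s['tool_rot'],s['gripper_width'],s['grip_force'],s['contact_force'])"
```

```text
[ 0.50259599 -0.3493554   0.07338588] [ 3.13234420e+00 -2.40344901e-01 -1.52733104e-04] 0.35437009505413875 0.0 [ 0.3873727  -0.9215942  -0.02982534]
```

>>> apply_moves --motion '[{"fingers": 1,"x": 0,"y": 0,"z": 0,"wx": 0,"wy": 0,"wz": 0},{"fingers": 1,"x": 0,"y": 0,"z": 0,"wx": 0,"wy": 0,"wz": 0},{"fingers": 1,"x": 0,"y": 0,"z": 0,"wx": 0,"wy": 0,"wz": 0},{"fingers": 1,"x": 0,"y": 0,"z": 0,"wx": 0,"wy": 0,"wz": 0},{"fingers": 1,"x": 0,"y": 0,"z": 0.5,"wx": 0,"wy": 0,"wz": 0},{"fingers": 1,"x": 0,"y": 0,"z": 2.5,"wx": 0,"wy": 0,"wz": 0},{"fingers": 1,"x": 0,"y": 0,"z": 6,"wx": 0,"wy": 0,"wz": 0},{"fingers": 1,"x": 0,"y": 0,"z": 10,"wx": 0,"wy": 0,"wz": 0}]' --grip_force 45

```text
time_s: 4.35
position: [0.5012, -0.3488, 0.1726]
tool_rot: [-3.13, 0.24, 0.006]
contact_force: [0.4, 0.0, -3.0]
gripper_width: 0.285
grip_force: 45.0
```

>>> apply_moves --motion '[{"fingers": 1,"x": -0.5,"y": 3,"z": 4,"wx": 0,"wy": 0,"wz": 0.08},{"fingers": 1,"x": -1,"y": 7,"z": 7,"wx": 0,"wy": 0,"wz": 0.08},{"fingers": 1,"x": -1,"y": 12,"z": 9,"wx": 0,"wy": 0,"wz": 0.08},{"fingers": 1,"x": -1.5,"y": 17,"z": 11,"wx": 0,"wy": 0,"wz": 0.08},{"fingers": 1,"x": -2,"y": 22,"z": 12,"wx": 0,"wy": 0,"wz": 0.08},{"fingers": 1,"x": -2,"y": 27,"z": 12,"wx": 0,"wy": 0,"wz": 0.08},{"fingers": 1,"x": -2,"y": 32,"z": 12,"wx": 0,"wy": 0,"wz": 0.08},{"fingers": 1,"x": -2,"y": 36,"z": 12,"wx": 0,"wy": 0,"wz": 0.08}]'

```text
time_s: 5.15
position: [0.4818, 0.0125, 0.2936]
tool_rot: [3.138, -0.115, 0.001]
contact_force: [0.6, 0.1, -3.2]
gripper_width: 0.283
grip_force: 45.0
```

>>> apply_moves --motion '[{"fingers": 1,"x": 0,"y": 0,"z": 0,"wx": 0,"wy": 0,"wz": 0},{"fingers": 1,"x": 0,"y": 0,"z": 0,"wx": 0,"wy": 0,"wz": 0},{"fingers": 1,"x": 0,"y": 0,"z": 0,"wx": 0,"wy": 0,"wz": 0},{"fingers": 1,"x": 0,"y": 0,"z": 0,"wx": 0,"wy": 0,"wz": 0},{"fingers": 1,"x": 0,"y": 0,"z": 0,"wx": 0,"wy": 0,"wz": 0},{"fingers": 1,"x": 0,"y": 0,"z": 0,"wx": 0,"wy": 0,"wz": 0},{"fingers": 1,"x": 0,"y": 0,"z": 0,"wx": 0,"wy": 0,"wz": 0},{"fingers": 1,"x": 0,"y": 0,"z": 0,"wx": 0,"wy": 0,"wz": 0}]'

```text
time_s: 5.95
position: [0.4826, 0.0105, 0.2934]
tool_rot: [-3.139, 0.116, 0.0]
contact_force: [0.4, -0.1, -3.9]
gripper_width: 0.284
grip_force: 45.0
```

```bash
python3 - <<'E'
from bench import *
from h import *
import pickle
s=observe();c=camera("wrist");pickle.dump((s,c),open('w2.pkl','wb'));print(s['position'],s['tool_rot'])
d=camera('side')
o=c['pixels'][:330].copy();cv2.imwrite('pics/w2.png',cv2.resize(o[:,:460],(800,574),interpolation=3)[...,::-1])
E
```

```text
[0.48261259 0.0104671  0.293366  ] [-3.13946007e+00  1.15551551e-01  2.13373361e-04]
```

View pics/w2.png

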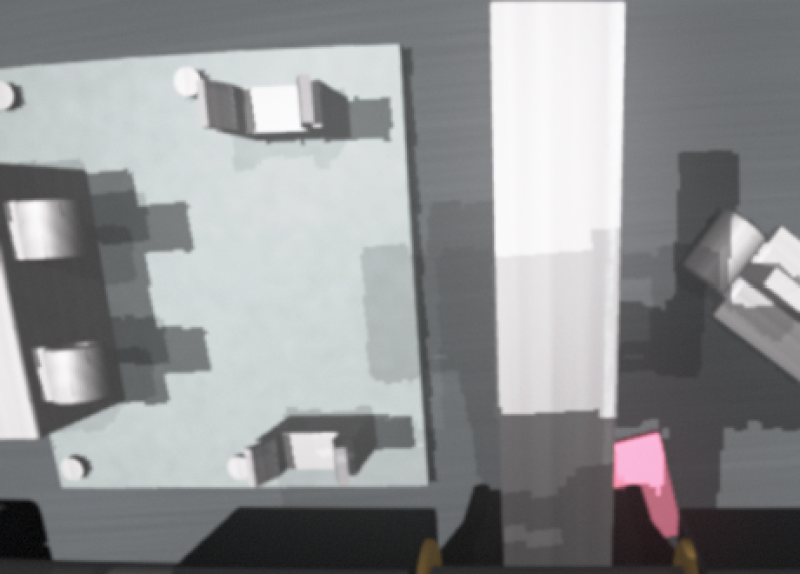

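The view shows the plate's -y corners at (400,44) and (428,485), and bottom-left corner (62,487). Notch floors are at (274,110) and (312,451), and the two jamb knuckles are at (42,230) and (70,373). The held rail is at columns 490-625.

```bash
python3 - <<'E'
from h import *
import pickle
s,c=pickle.load(open('w2.pkl','rb'));f=460/800
g=lambda p,z:onz(c,np.array(p)*f,z,s)
P=g([(400,44),(428,485),(62,487)],.010);print(P.round(4),np.linalg.norm(P[0]-P[1]))
u=(P[0]-P[1]);y=np.degrees(np.arctan2(u[1],u[0]));print('yaw edge',y)
N=g([(274,110),(312,451)],.045);v=N[0]-N[1];yn=np.degrees(np.arctan2(v[1],v[0]));print('notch',N.round(4),np.linalg.norm(v),yn,N.mean(0).round(4))
for yy in(y,yn):
    r=R.from_euler('z',yy,degrees=True).as_matrix()
    o=(P[0]+P[1])/2-r@[0,-.115,0];print('origin from edge',o, 'seat',(o+r@[0,-.0615,0])[:2],'seat from notch',N.mean(0)[:2],'origin by notch',N.mean(0)-r@[0,-.0615,0])
# knuckles extents: inner end lips at axis height top ~84 -> silhouette; ends at z~.07
k=g([(45,262),(68,343)],.078);print('inner ends',k.round(4),np.linalg.norm(k[0]-k[1]))
# rail pose in hand: edges at z of rail top
zt=s['position'][2]-.0734+.025
L=g([(491,100),(625,100),(498,400),(615,400)],zt);print(L.round(4));a=(L[0]+L[1])/2;b=(L[2]+L[3])/2;d=a-b;print('rail yaw',np.degrees(np.arctan2(d[1],d[0])),'top end visible')
E=g([(560,0)],zt);print(E)
t=R.from_rotvec(s['tool_rot']).as_matrix();print('toolx',np.degrees(np.arctan2(t[1,0],t[0,0])),t[:,2])
E
```

```text
[[0.6499 0.0769 0.01  ]
 [0.4121 0.0917 0.01  ]
 [0.426  0.3199 0.01  ]] 0.23826733662437574
yaw edge -3.571645088820827
notch [[0.6185 0.1332 0.045 ]
 [0.4494 0.143  0.045 ]] 0.1693663798021758 -3.336792613374451 [0.5339 0.1381 0.045 ]
origin from edge [0.53813121 0.19906471 0.01      ] seat [0.53429997 0.13768417] seat from notch [0.53393193 0.1380912 ] origin by notch [0.53776317 0.19947175 0.045     ]
origin from edge [0.53766069 0.19909312 0.01      ] seat [0.53408108 0.13769738] seat from notch [0.53393193 0.1380912 ] origin by notch [0.53751155 0.19948694 0.045     ]
inner ends [[0.5598 0.2402 0.078 ]
 [0.5217 0.2386 0.078 ]] 0.03810944546824444
[[ 0.5811  0.015   0.245 ]
 [ 0.5792 -0.0105  0.245 ]
 [ 0.522   0.0194  0.245 ]
 [ 0.5201 -0.0054  0.245 ]]
rail yaw -4.568662759144047 top end visible
[[5.97730763e-01 5.87907462e-04 2.44966001e-01]]
toolx -4.215775211358043 [-1.35496370e-04  1.17806793e-05 -9.99999991e-01]
```

>>> apply_moves --motion '[{"fingers": 1,"x": 2,"y": 4,"z": 0,"wx": 0,"wy": 0,"wz": 0.016},{"fingers": 1,"x": 4,"y": 8,"z": -1,"wx": 0,"wy": 0,"wz": 0.016},{"fingers": 1,"x": 5.1,"y": 11,"z": -4,"wx": 0,"wy": 0,"wz": 0.016},{"fingers": 1,"x": 5.1,"y": 12.8,"z": -8,"wx": 0,"wy": 0,"wz": 0.016},{"fingers": 1,"x": 5.1,"y": 12.8,"z": -12,"wx": 0,"wy": 0,"wz": 0.016},{"fingers": 1,"x": 5.1,"y": 12.8,"z": -13.5,"wx": 0,"wy": 0,"wz": 0.016},{"fingers": 1,"x": 5.1,"y": 12.8,"z": -13.5,"wx": 0,"wy": 0,"wz": 0.016},{"fingers": 1,"x": 5.1,"y": 12.8,"z": -13.5,"wx": 0,"wy": 0,"wz": 0.016}]'

```text
time_s: 6.85
position: [0.5348, 0.1382, 0.1599]
tool_rot: [-3.14, 0.092, -0.003]
contact_force: [0.6, 0.0, -3.3]
gripper_width: 0.284
grip_force: 45.0
```

```bash
python3 - <<'E'
from bench import *
from h import *
s=observe();c=camera("wrist");t=R.from_rotvec(s['tool_rot']).as_matrix();print(s['position'],np.degrees(np.arctan2(t[1,0],t[0,0])),s['contact_force'])
cs=camera('scene');sd=camera('side')
a=cv2.resize(sd['pixels'][250:350,190:350],(480,300),interpolation=3);b=cv2.resize(cs['pixels'][195:295,335:455],(320,267),interpolation=3)
o=np.zeros((600,800,3),np.uint8);o[:300,:480]=a;o[:267,480:]=b;o[300:]=cv2.resize(c['pixels'][:300],(640,300))[:, :].repeat(1,0) if 0 else np.pad(c['pixels'][:300],((0,0),(0,160),(0,0)))
cv2.imwrite('pics/p3.png',o[...,::-1])
E
```

```text
[0.53476186 0.138191   0.1598636 ] -3.354030700288121 [ 6.17078090e-01  3.88790646e-04 -3.28614139e+00]
```

View pics/p3.png

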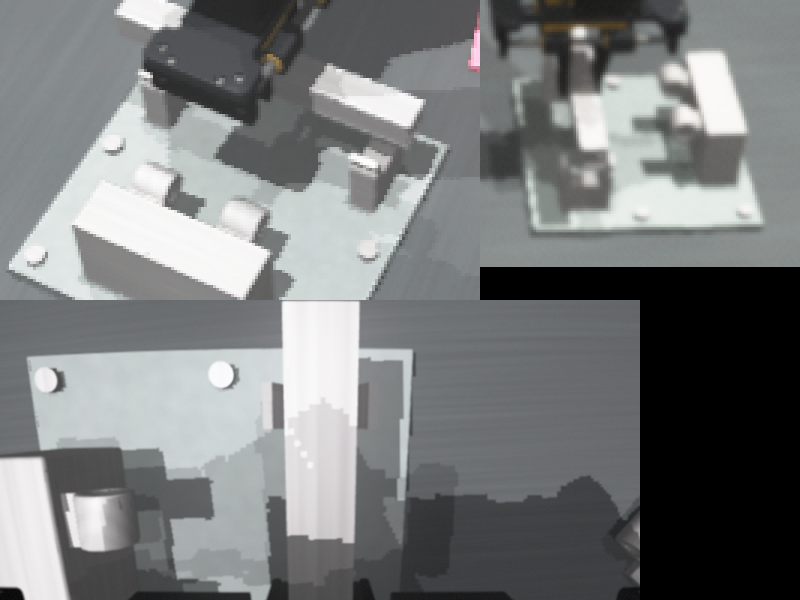

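The rail is centred over the far rest's notch, with prongs peeking out evenly at columns 268-283 and 358-368. Lowering it.

>>> apply_moves --motion '[{"fingers": 1,"x": -0.05,"y": 0,"z": -0.8,"wx": 0,"wy": 0,"wz": 0},{"fingers": 1,"x": -0.05,"y": 0,"z": -1.6,"wx": 0,"wy": 0,"wz": 0},{"fingers": 1,"x": -0.05,"y": 0,"z": -2.3,"wx": 0,"wy": 0,"wz": 0},{"fingers": 1,"x": -0.05,"y": 0,"z": -2.9,"wx": 0,"wy": 0,"wz": 0},{"fingers": 1,"x": -0.05,"y": 0,"z": -3.4,"wx": 0,"wy": 0,"wz": 0},{"fingers": 1,"x": -0.05,"y": 0,"z": -3.8,"wx": 0,"wy": 0,"wz": 0},{"fingers": 1,"x": -0.05,"y": 0,"z": -3.9,"wx": 0,"wy": 0,"wz": 0},{"fingers": 1,"x": -0.05,"y": 0,"z": -3.9,"wx": 0,"wy": 0,"wz": 0}]'

```text
time_s: 7.8
position: [0.5331, 0.1387, 0.1193]
tool_rot: [-3.14, 0.09, 0.0]
contact_force: [0.3, -0.8, -3.6]
gripper_width: 0.284
grip_force: 45.0
```

Still no contact, 1 mm above the notch floor. Lower slightly, then release.

>>> apply_moves --motion '[{"fingers": 1,"x": 0,"y": 0,"z": -0.1,"wx": 0,"wy": 0,"wz": 0},{"fingers": 1,"x": 0,"y": 0,"z": -0.1,"wx": 0,"wy": 0,"wz": 0},{"fingers": -1,"x": 0,"y": 0,"z": -0.1,"wx": 0,"wy": 0,"wz": 0},{"fingers": -1,"x": 0,"y": 0,"z": -0.1,"wx": 0,"wy": 0,"wz": 0},{"fingers": -1,"x": 0,"y": 0,"z": -0.1,"wx": 0,"wy": 0,"wz": 0},{"fingers": -1,"x": 0,"y": 0,"z": -0.1,"wx": 0,"wy": 0,"wz": 0},{"fingers": -1,"x": 0,"y": 0,"z": -0.1,"wx": 0,"wy": 0,"wz": 0},{"fingers": -1,"x": 0,"y": 0,"z": -0.1,"wx": 0,"wy": 0,"wz": 0}]'

```text
time_s: 8.6
position: [0.5332, 0.1387, 0.1185]
tool_rot: [3.14, -0.09, 0.0]
contact_force: [-0.1, -0.5, 0.1]
gripper_width: 0.742
grip_force: 0.0
```

>>> apply_moves --motion '[{"fingers": -1,"x": 0,"y": 0,"z": 0,"wx": 0,"wy": 0,"wz": 0},{"fingers": -1,"x": 0,"y": 0,"z": 0,"wx": 0,"wy": 0,"wz": 0},{"fingers": -1,"x": 0,"y": 0,"z": 1,"wx": 0,"wy": 0,"wz": 0},{"fingers": -1,"x": 0,"y": 0,"z": 4,"wx": 0,"wy": 0,"wz": 0},{"fingers": -1,"x": 0,"y": 0,"z": 8,"wx": 0,"wy": 0,"wz": 0},{"fingers": -1,"x": 0,"y": 0,"z": 12,"wx": 0,"wy": 0,"wz": 0},{"fingers": -1,"x": 0,"y": 0,"z": 14,"wx": 0,"wy": 0,"wz": 0},{"fingers": -1,"x": 0,"y": 0,"z": 14,"wx": 0,"wy": 0,"wz": 0}]'

```text
time_s: 9.4
position: [0.5348, 0.1396, 0.2629]
tool_rot: [-3.139, 0.09, -0.012]
contact_force: [0.3, 0.2, 0.3]
gripper_width: 1.001
grip_force: 0.0
```

```bash
python3 - <<'E'
from bench import *
from h import *
import pickle
s=observe();c=camera("wrist");sd=camera('side');cs=camera('scene');pickle.dump((s,c,sd,cs),open('w4.pkl','wb'));t=R.from_rotvec(s['tool_rot']).as_matrix();print(s['position'],np.degrees(np.arctan2(t[1,0],t[0,0])),s['contact_force'],s['gripper_width'])
o=np.zeros((600,800,3),np.uint8);o[:300,:480]=cv2.resize(sd['pixels'][250:350,190:350],(480,300),interpolation=3)
o[:267,480:]=cv2.resize(cs['pixels'][195:295,335:455],(320,267),interpolation=3);o[300:,:640]=c['pixels'][:300]
cv2.imwrite('pics/p4.png',o[...,::-1])
E
```

```text
[0.5348283  0.13957223 0.26285399] -3.2676443013552596 [0.34766375 0.22853484 0.27984478] 1.0010858425694626
```

View pics/p4.png

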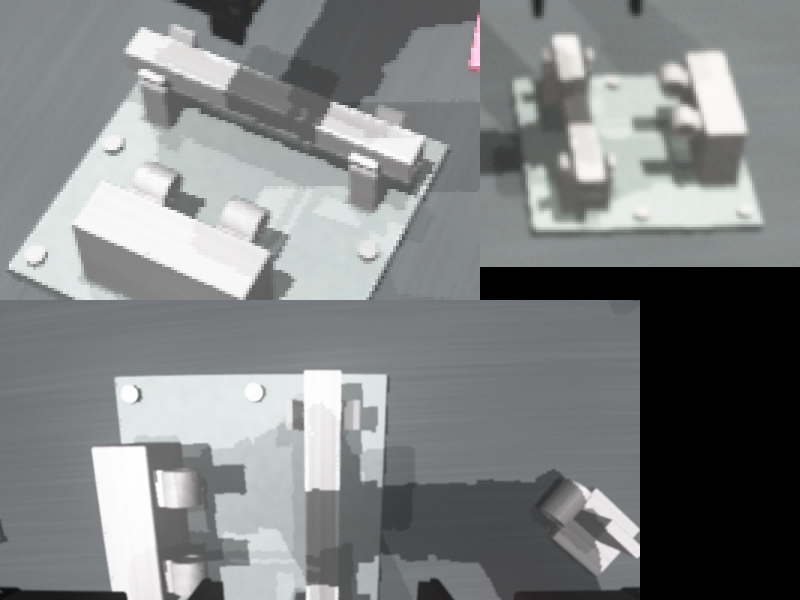

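The rail is seated in both rests in all three views. Next is the leaf.

```bash
python3 - <<'E'
from bench import *
from h import *
import pickle
s,c,_,_=pickle.load(open('w4.pkl','rb'));print(observe()['joint_pos'].round(2))
g=lambda p,z:onz(c,p,z,s)
e=g([(304,70),(341,70)],.07);print('rail far end',e.round(4),'expected',np.array([.534,.138])+.115*np.array([np.cos(-.06),np.sin(-.06)]))
P=g([(116,77),(387,76),(380,290)],.01);print(P.round(4),np.linalg.norm(P[0]-P[1]))
d=P[0]-P[1];a=np.arctan2(-d[0],d[1]);print('yaw',np.degrees(a));r=R.from_euler('z',a).as_matrix();print('origin',(P[0]+P[1])/2-r@[.12,0,0])
k=g([(180,204),(184,256)],.08);print('knuckle faces',k)
E
```

```text
[ 0.33  0.19 -0.7   1.73  0.13  1.27 -2.03]
rail far end [[0.6491 0.1436 0.07  ]
 [0.6477 0.1185 0.07  ]] expected [0.64879306 0.13110414]
[[0.6638 0.3043 0.01  ]
 [0.6489 0.0773 0.01  ]
 [0.4585 0.0869 0.01  ]] 0.2274891666395514
yaw -3.7461594928467123
origin [0.53659137 0.19868504 0.01      ]
knuckle faces [[0.56379984 0.23830181 0.08      ]
 [0.52464966 0.24136684 0.08      ]]
```

>>> apply_moves --motion '[{"fingers": -1,"x": -1,"y": -3,"z": 0,"wx": 0,"wy": 0,"wz": 0.1},{"fingers": -1,"x": -1,"y": -7,"z": 0,"wx": 0,"wy": 0,"wz": 0.22},{"fingers": -1,"x": -2,"y": -11,"z": 0,"wx": 0,"wy": 0,"wz": 0.34},{"fingers": -1,"x": -2,"y": -16,"z": 0,"wx": 0,"wy": 0,"wz": 0.46},{"fingers": -1,"x": -3,"y": -20,"z": -1,"wx": 0,"wy": 0,"wz": 0.58},{"fingers": -1,"x": -4,"y": -24,"z": -2,"wx": 0,"wy": 0,"wz": 0.7},{"fingers": -1,"x": -4.5,"y": -26.5,"z": -2,"wx": 0,"wy": 0,"wz": 0.79},{"fingers": -1,"x": -4.5,"y": -27,"z": -2,"wx": 0,"wy": 0,"wz": 0.79}]'

```text
time_s: 10.35
position: [0.4859, -0.1352, 0.2363]
tool_rot: [-2.935, -1.117, 0.006]
contact_force: [-0.4, 0.7, -0.5]
gripper_width: 1.0
grip_force: 0.0
```

>>> apply_moves --motion '[{"fingers": -1,"x": 0,"y": 0,"z": 0,"wx": 0,"wy": 0,"wz": 0},{"fingers": -1,"x": 0,"y": 0,"z": 0,"wx": 0,"wy": 0,"wz": 0},{"fingers": -1,"x": 0,"y": 0,"z": 0,"wx": 0,"wy": 0,"wz": 0},{"fingers": -1,"x": 0,"y": 0,"z": 0,"wx": 0,"wy": 0,"wz": 0},{"fingers": -1,"x": 0,"y": 0,"z": 0,"wx": 0,"wy": 0,"wz": 0},{"fingers": -1,"x": 0,"y": 0,"z": 0,"wx": 0,"wy": 0,"wz": 0},{"fingers": -1,"x": 0,"y": 0,"z": 0,"wx": 0,"wy": 0,"wz": 0},{"fingers": -1,"x": 0,"y": 0,"z": 0,"wx": 0,"wy": 0,"wz": 0}]'

```text
time_s: 11.15
position: [0.4881, -0.1313, 0.2384]
tool_rot: [2.933, 1.126, 0.0]
contact_force: [0.1, 0.5, -0.8]
gripper_width: 1.0
grip_force: 0.0
```

```bash
python3 - <<'E'
from bench import *
from h import *
import pickle
s=observe();c=camera("wrist");pickle.dump((s,c),open('w5.pkl','wb'));t=R.from_rotvec(s['tool_rot']).as_matrix();print(s['position'],np.degrees(np.arctan2(t[1,0],t[0,0])),s['joint_pos'].round(2))
cv2.imwrite('pics/w5.png',cv2.resize(c['pixels'][80:300,180:460],(763,600),interpolation=3)[...,::-1])
E
```

```text
[ 0.48812888 -0.13131004  0.23844984] 41.98964016316344 [ 0.73  0.08 -0.54  1.86  0.04  1.22 -0.66]
```

View pics/w5.png

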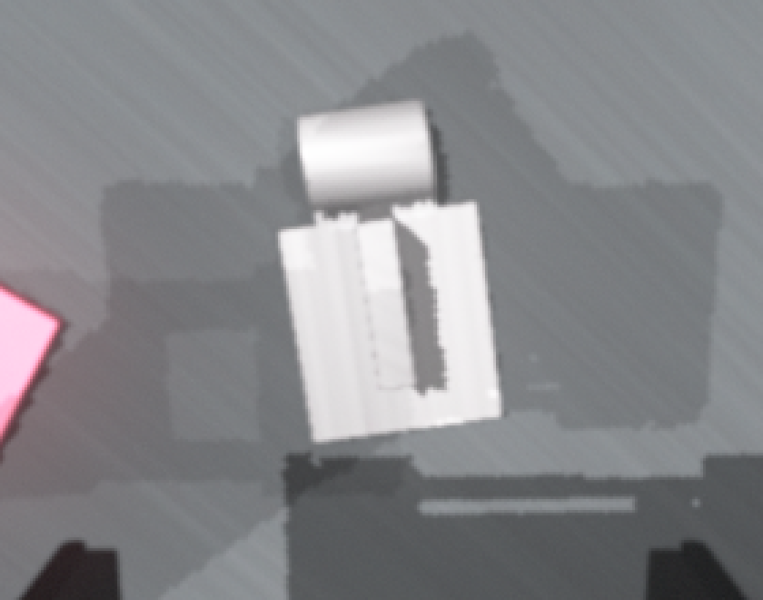

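Plate corners are at (279,231), (477,203), (501,416) and (313,441). Rib top is (358,222) to (394,220) down to (380,388) and (412,389). Knuckle ends are columns 300 and 432.

```bash
python3 - <<'E'
from h import *
import pickle
s,c=pickle.load(open('w5.pkl','rb'))
g=lambda p,z:onz(c,np.array(p)/2.725+[180,80],z,s)
ang=lambda d:np.degrees(np.arctan2(d[1],d[0])).round(2)
P=g([(279,231),(477,203),(501,416),(313,441)],.008);print(P[:,:2].round(4),[np.linalg.norm(P[i]-P[i-1]).round(4) for i in range(4)])
print('y dir',ang(P[0]-P[3]),ang(P[1]-P[2]),'x dir',ang(P[1]-P[0]),ang(P[2]-P[3]),'plate centre',P.mean(0))
Q=g([(358,222),(394,220),(412,389),(380,388)],.058);print('rib',Q[:,:2].round(4),[np.linalg.norm(Q[i]-Q[i-1]).round(4) for i in range(4)],ang(Q[0]-Q[3]),ang(Q[1]-Q[2]),Q.mean(0))
k=g([(303,160),(432,150)],.028);print('knuckle',k,np.linalg.norm(k[0]-k[1]),ang(k[1]-k[0]),k.mean(0))
E
```

```text
[[ 0.5006 -0.0787]
 [ 0.5461 -0.117 ]
 [ 0.5034 -0.1674]
 [ 0.458  -0.129 ]] [np.float64(0.066), np.float64(0.0594), np.float64(0.066), np.float64(0.0594)]
y dir 49.78 49.78 x dir -40.12 -40.18 plate centre [ 0.50204018 -0.12302086  0.008     ]
rib [[ 0.5224 -0.0924]
 [ 0.5288 -0.0988]
 [ 0.4995 -0.1316]
 [ 0.4941 -0.1252]] [np.float64(0.0433), np.float64(0.0091), np.float64(0.044), np.float64(0.0084)] 49.23 48.24 [ 0.51121492 -0.11197221  0.058     ]
knuckle [[ 0.52249722 -0.07114954  0.028     ]
 [ 0.54816093 -0.09573777  0.028     ]] 0.03554162113864163 -43.77 [ 0.53532908 -0.08344365  0.028     ]
```

>>> apply_moves --motion '[{"fingers": -1,"x": 2.3,"y": 1.9,"z": -1,"wx": 0,"wy": 0,"wz": 0.133},{"fingers": -1,"x": 2.3,"y": 1.9,"z": -4,"wx": 0,"wy": 0,"wz": 0.133},{"fingers": -1,"x": 2.3,"y": 1.9,"z": -8,"wx": 0,"wy": 0,"wz": 0.133},{"fingers": -1,"x": 2.3,"y": 1.9,"z": -11.5,"wx": 0,"wy": 0,"wz": 0.133},{"fingers": -1,"x": 2.3,"y": 1.9,"z": -14,"wx": 0,"wy": 0,"wz": 0.133},{"fingers": -1,"x": 2.3,"y": 1.9,"z": -15.1,"wx": 0,"wy": 0,"wz": 0.133},{"fingers": -1,"x": 2.3,"y": 1.9,"z": -15.1,"wx": 0,"wy": 0,"wz": 0.133},{"fingers": -1,"x": 2.3,"y": 1.9,"z": -15.1,"wx": 0,"wy": 0,"wz": 0.133}]'

```text
time_s: 12.0
position: [0.512, -0.1125, 0.0885]
tool_rot: [2.851, 1.317, 0.002]
contact_force: [1.1, 0.7, -0.2]
gripper_width: 0.996
grip_force: 0.0
```

```bash
python3 - <<'E'
from bench import *
from h import *
s=observe();t=R.from_rotvec(s['tool_rot']).as_matrix();print(s['position'],np.degrees(np.arctan2(t[1,0],t[0,0])),t[:,2].round(4),s['contact_force'])
E
```

```text
[ 0.51198427 -0.11248501  0.08848163] 49.603001664113684 [ 1.7e-03 -4.0e-04 -1.0e+00] [ 1.0550968   0.67034582 -0.19593572]
```

>>> apply_moves --motion '[{"fingers": 1,"x": -0.1,"y": 0.05,"z": -0.1,"wx": 0,"wy": 0,"wz": 0},{"fingers": 1,"x": -0.1,"y": 0.05,"z": -0.1,"wx": 0,"wy": 0,"wz": 0},{"fingers": 1,"x": -0.1,"y": 0.05,"z": -0.1,"wx": 0,"wy": 0,"wz": 0},{"fingers": 1,"x": -0.1,"y": 0.05,"z": -0.1,"wx": 0,"wy": 0,"wz": 0},{"fingers": 1,"x": -0.1,"y": 0.05,"z": -0.1,"wx": 0,"wy": 0,"wz": 0},{"fingers": 1,"x": -0.1,"y": 0.05,"z": -0.1,"wx": 0,"wy": 0,"wz": 0},{"fingers": 1,"x": -0.1,"y": 0.05,"z": -0.1,"wx": 0,"wy": 0,"wz": 0},{"fingers": 1,"x": -0.1,"y": 0.05,"z": -0.1,"wx": 0,"wy": 0,"wz": 0}]' --grip_force 55

```text
time_s: 12.8
position: [0.5101, -0.1118, 0.0864]
tool_rot: [-2.852, -1.318, 0.0]
contact_force: [0.4, 0.4, 1.0]
gripper_width: 0.354
grip_force: 0.0
```

>>> apply_moves --motion '[{"fingers": 1,"x": 0,"y": 0,"z": 0,"wx": 0,"wy": 0,"wz": 0},{"fingers": 1,"x": 0,"y": 0,"z": 0,"wx": 0,"wy": 0,"wz": 0},{"fingers": 1,"x": 0,"y": 0,"z": 0,"wx": 0,"wy": 0,"wz": 0},{"fingers": 1,"x": 0,"y": 0,"z": 0,"wx": 0,"wy": 0,"wz": 0},{"fingers": 1,"x": 0,"y": 0,"z": 0,"wx": 0,"wy": 0,"wz": 0},{"fingers": 1,"x": 0,"y": 0,"z": 0,"wx": 0,"wy": 0,"wz": 0},{"fingers": 1,"x": 0,"y": 0,"z": 0,"wx": 0,"wy": 0,"wz": 0},{"fingers": 1,"x": 0,"y": 0,"z": 0,"wx": 0,"wy": 0,"wz": 0}]' --grip_force 55

```text
time_s: 13.6
position: [0.5102, -0.112, 0.0864]
tool_rot: [2.851, 1.318, 0.0]
contact_force: [1.8, -0.6, -0.6]
gripper_width: 0.11
grip_force: 55.0
```

```bash
python3 - <<'E'
from bench import *
from h import *
s=observe();t=R.from_rotvec(s['tool_rot']).as_matrix();print(s['position'],np.degrees(np.arctan2(t[1,0],t[0,0])),t[:,2].round(4),s['contact_force'],s['gripper_width']*87,s['grip_force'])
E
```

```text
[ 0.5102434  -0.1120189   0.08644258] 49.603224215904625 [ 4.e-04 -3.e-04 -1.e+00] [ 1.76645466 -0.59259507 -0.61803378] 9.59354251629822 55.00069691799581
```

Gripped at 9.6 mm opening, with the leaf's underside at TCP minus 86.4 mm. Lift, turn and hover short of the jamb.

>>> apply_moves --motion '[{"fingers": 1,"x": 0,"y": 0,"z": 0.5,"wx": 0,"wy": 0,"wz": 0},{"fingers": 1,"x": 0,"y": 0,"z": 3,"wx": 0,"wy": 0,"wz": 0},{"fingers": 1,"x": 0,"y": 0,"z": 7,"wx": 0,"wy": 0,"wz": 0},{"fingers": 1,"x": 0.5,"y": 2,"z": 11,"wx": 0,"wy": 0,"wz": 0.1},{"fingers": 1,"x": 1,"y": 6,"z": 13,"wx": 0,"wy": 0,"wz": 0.2},{"fingers": 1,"x": 1.5,"y": 10.5,"z": 13,"wx": 0,"wy": 0,"wz": 0.32},{"fingers": 1,"x": 2,"y": 15,"z": 13,"wx": 0,"wy": 0,"wz": 0.44},{"fingers": 1,"x": 2.5,"y": 19,"z": 13,"wx": 0,"wy": 0,"wz": 0.55}]'

```text
time_s: 14.4
position: [0.5337, 0.0806, 0.216]
tool_rot: [-2.38, -2.049, 0.002]
contact_force: [1.1, 0.1, -5.1]
gripper_width: 0.111
grip_force: 55.0
```

>>> apply_moves --motion '[{"fingers": 1,"x": 0,"y": 3,"z": 0,"wx": 0,"wy": 0,"wz": 0.06},{"fingers": 1,"x": 0,"y": 6,"z": 0,"wx": 0,"wy": 0,"wz": 0.093},{"fingers": 1,"x": 0,"y": 7.5,"z": 0,"wx": 0,"wy": 0,"wz": 0.093},{"fingers": 1,"x": 0,"y": 7.5,"z": 0,"wx": 0,"wy": 0,"wz": 0.093},{"fingers": 1,"x": 0,"y": 7.5,"z": 0,"wx": 0,"wy": 0,"wz": 0.093},{"fingers": 1,"x": 0,"y": 7.5,"z": 0,"wx": 0,"wy": 0,"wz": 0.093},{"fingers": 1,"x": 0,"y": 7.5,"z": 0,"wx": 0,"wy": 0,"wz": 0.093},{"fingers": 1,"x": 0,"y": 7.5,"z": 0,"wx": 0,"wy": 0,"wz": 0.093}]'

```text
time_s: 15.2
position: [0.5352, 0.1521, 0.2163]
tool_rot: [2.291, 2.149, -0.001]
contact_force: [0.3, 0.2, -5.3]
gripper_width: 0.109
grip_force: 55.0
```

```bash
python3 - <<'E'
from bench import *
from h import *
import pickle
s=observe();c=camera("wrist");pickle.dump((s,c),open('w6.pkl','wb'));t=R.from_rotvec(s['tool_rot']).as_matrix();print(s['position'],np.degrees(np.arctan2(t[1,0],t[0,0])),t[:,2].round(4),s['contact_force'],s['grip_force'],s['joint_pos'].round(2))
cv2.imwrite('pics/w6.png',cv2.resize(c['pixels'][30:300,140:500],(800,600),interpolation=3)[...,::-1])
E
```

```text
[0.53520896 0.15207503 0.21631998] 86.35062538677069 [-1.e-04 -5.e-04 -1.e+00] [ 0.31186914  0.18926036 -5.32587961] 54.999341955408454 [ 0.38  0.26 -0.81  1.76  0.2   1.2  -0.54]
```

View pics/w6.png

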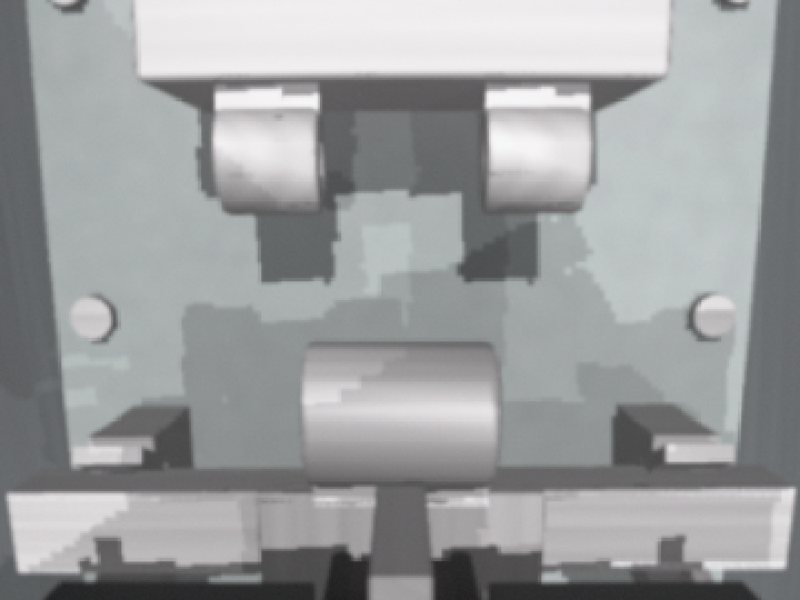

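The view shows the jamb's inner top edge at row 77 (columns 137-668), and fixed knuckles at columns 214-320 and 485-591 with their front tangent near row 212. The leaf knuckle is at columns 302-499, rows 343-482.

```bash
python3 - <<'E'
from h import *
import pickle
from scipy.optimize import brentq
s,c=pickle.load(open('w6.pkl','rb'))
U=lambda p:np.array(p)/2.2222+[140,30]
g=lambda p,z:onz(c,U(p),z,s)
J=g([(137,77),(668,77)],.084);d=J[1]-J[0];print('jamb',J.round(4),np.linalg.norm(d),np.degrees(np.arctan2(d[1],d[0])));yaw=np.arctan2(d[1],d[0])
F=g([(214,150),(591,150),(320,150),(486,150)],.084);print('fixed outer',np.linalg.norm(F[0]-F[1]),'inner',np.linalg.norm(F[2]-F[3]))
a=np.radians(-3.55);r=R.from_euler('z',a).as_matrix()
print('x along fixture: jamb',(J.mean(0)@r)[0],'outer',(F[:2].mean(0)@r)[0],'inner',(F[2:].mean(0)@r)[0])
dz=s['position'][2]-.0864
L=g([(302,410),(499,410)],dz+.028);print('leaf k',np.linalg.norm(L[0]-L[1]),(L.mean(0)@r)[0])
def ax(p,zc,side):
    e,dd=rays(c,U([p]),s);e=e@r;dd=(dd@r)[0]
    n=np.array([-dd[2],dd[1]]);n/=np.linalg.norm(n)   # (y,z) normal
    f=lambda y:(np.array([y,zc])-e[1:])@n
    ys=[brentq(lambda y:f(y)-q*.014,-1,1) for q in(1,-1)]
    return max(ys) if side<0 else min(ys)   # side -1: tangent on -y flank
print('fixed y',ax((268,212),.07,-1),ax((538,212),.07,-1),'by jamb',(J.mean(0)@r)[1]-.018)
print('leaf y',ax((400,343),dz+.014,1),ax((400,482),dz+.014,-1))
# rib direction: top edge visible cols at row 500..590
Q=g([(372,590),(432,590)],dz+.058);print('rib',Q,(Q.mean(0)@r)[0])
print('tcp',s['position']@r)
E
```

```text
jamb [[0.4781 0.2638 0.084 ]
 [0.6059 0.2555 0.084 ]] 0.12807936252559557 -3.719519027161177
fixed outer 0.09225658015468913 inner 0.04052128983127652
x along fixture: jamb 0.5249130871611638 outer 0.5248766395048241 inner 0.5250030072852131
leaf k 0.034675843496825946 0.5243232474855124
fixed y 0.274731318757942 0.27452975039181915 by jamb 0.274677737384269
leaf y 0.2224719124750928 0.22386592075207146
rib [[0.53178887 0.17344656 0.18791998]
 [0.54075034 0.17286832 0.18791998]] 0.5245187515064001
tcp [0.52476555 0.18492312 0.21631998]
```

>>> apply_moves --motion '[{"fingers": 1,"x": 0.1,"y": 1.5,"z": 0,"wx": 0,"wy": 0,"wz": 0},{"fingers": 1,"x": 0.2,"y": 3,"z": -0.5,"wx": 0,"wy": 0,"wz": 0},{"fingers": 1,"x": 0.38,"y": 4.5,"z": -1.5,"wx": 0,"wy": 0,"wz": 0},{"fingers": 1,"x": 0.38,"y": 5.15,"z": -2.5,"wx": 0,"wy": 0,"wz": 0},{"fingers": 1,"x": 0.38,"y": 5.15,"z": -3.6,"wx": 0,"wy": 0,"wz": 0},{"fingers": 1,"x": 0.38,"y": 5.15,"z": -3.6,"wx": 0,"wy": 0,"wz": 0},{"fingers": 1,"x": 0.38,"y": 5.15,"z": -3.6,"wx": 0,"wy": 0,"wz": 0},{"fingers": 1,"x": 0.38,"y": 5.15,"z": -3.6,"wx": 0,"wy": 0,"wz": 0}]'

```text
time_s: 16.05
position: [0.5394, 0.2038, 0.1808]
tool_rot: [2.29, 2.149, 0.001]
contact_force: [-0.1, -0.6, -4.9]
gripper_width: 0.111
grip_force: 55.0
```

```bash
python3 - <<'E'
from bench import *
from h import *
import pickle
s=observe();c=camera("wrist");pickle.dump((s,c),open('w7.pkl','wb'));t=R.from_rotvec(s['tool_rot']).as_matrix();print(s['position'],np.degrees(np.arctan2(t[1,0],t[0,0])),t[:,2].round(4),s['contact_force'],s['grip_force'])
cv2.imwrite('pics/w7.png',cv2.resize(c['pixels'][90:300,180:460],(800,600),interpolation=3)[...,::-1])
E
```

```text
[0.53940404 0.2038417  0.18080021] 86.37235888070673 [ 8.e-04 -3.e-04 -1.e+00] [-0.06506577 -0.55231504 -4.93299749] 54.99954326078296
```

View pics/w7.png

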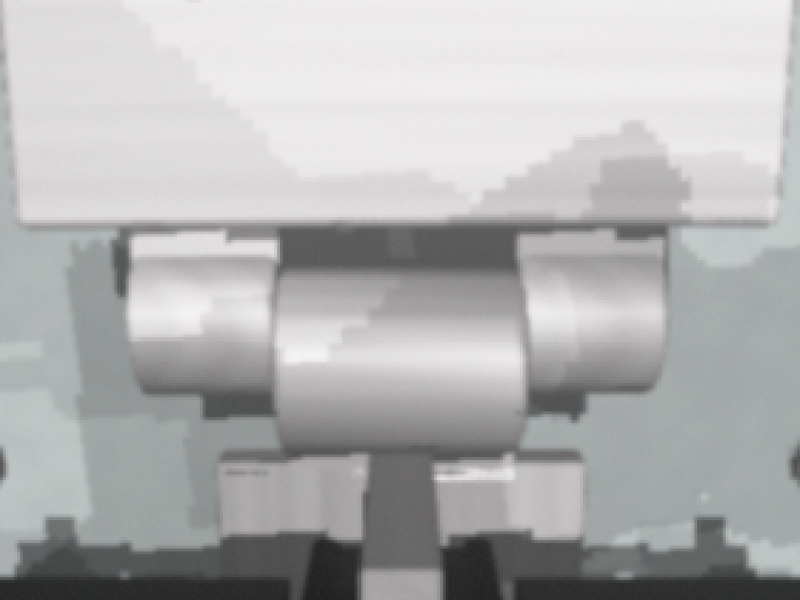

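Leaf knuckle spans columns 275-526, rows 267-453. The fixed knuckles' outer ends are at 127 and 668, with their front tangent at row 392, and the jamb edge runs 17-779 at row 222.

```bash
cat > m.py <<'E'
from h import *
import pickle
from scipy.optimize import brentq
def meas(f,sc,off,jam,outer,lk,lt,ft,a=-3.6):
    s,c=pickle.load(open(f,'rb'));U=lambda p:np.array(p)/sc+off
    g=lambda p,z:onz(c,U(p),z,s);r=R.from_euler('z',np.radians(a)).as_matrix();dz=s['position'][2]-.0864
    J=g(jam,.084);d=J[1]-J[0];print('jamb',np.linalg.norm(d),'yaw',np.degrees(np.arctan2(d[1],d[0])),(J.mean(0)@r)[:2])
    F=g(outer,.084);L=g(lk,dz+.028);print('outer',np.linalg.norm(F[0]-F[1]),(F.mean(0)@r)[0],'leaf',np.linalg.norm(L[0]-L[1]),(L.mean(0)@r)[0])
    def ax(p,zc,side):
        e,dd=rays(c,U([p]),s);e=e@r;dd=(dd@r)[0];n=np.array([-dd[2],dd[1]]);n/=np.linalg.norm(n)
        ys=[brentq(lambda y:(np.array([y,zc])-e[1:])@n-q*.014,-1,1) for q in(1,-1)];return max(ys) if side<0 else min(ys)
    print('fixed y',[ax(p,.07,-1) for p in ft],'by jamb',(J.mean(0)@r)[1]-.018,'leaf y',ax(lt[0],dz+.014,1),ax(lt[1],dz+.014,-1))
    print('tcp',s['position']@r)
E
python3 -c "
from m import *
meas('w7.pkl',800/280,[180,90],[(17,222),(779,222)],[(127,310),(668,310)],[(275,350),(526,350)],[(400,267),(400,455)],[(200,392),(600,391)])
meas('w6.pkl',2.2222,[140,30],[(137,77),(668,77)],[(214,150),(591,150)],[(302,410),(499,410)],[(400,343),(400,482)],[(268,212),(538,212)])"
```

```text
jamb 0.12786452020777309 yaw -3.699484058246372 [0.5246698  0.29369853]
outer 0.09229079248247433 0.5245565735909524 leaf 0.03431614965831716 0.5250826605910806
fixed y [0.27510339785550075, 0.2751715770027233] by jamb 0.2756985272153785 leaf y 0.2752564071521012 0.2752152877128641
tcp [0.52554032 0.23730892 0.18080021]
jamb 0.12807936252559557 yaw -3.719519027161177 [0.52465748 0.2931357 ]
outer 0.09225658015468913 0.5246360290472964 leaf 0.034675843496825946 0.5241250827847476
fixed y [0.2751582839212203, 0.2750188715598436] by jamb 0.27513569896560264 leaf y 0.22292930984848958 0.2243232672615343
tcp [0.52460398 0.18538099 0.21631998]
```

>>> apply_moves --motion '[{"fingers": 1,"x": -0.05,"y": 0.02,"z": -0.3,"wx": 0,"wy": 0,"wz": 0},{"fingers": 1,"x": -0.05,"y": 0.02,"z": -0.6,"wx": 0,"wy": 0,"wz": 0},{"fingers": 1,"x": -0.05,"y": 0.02,"z": -0.6,"wx": 0,"wy": 0,"wz": 0},{"fingers": 1,"x": -0.05,"y": 0.02,"z": -1.1,"wx": 0,"wy": 0,"wz": 0},{"fingers": 1,"x": -0.05,"y": 0.02,"z": -1.6,"wx": 0,"wy": 0,"wz": 0},{"fingers": 1,"x": -0.05,"y": 0.02,"z": -2.1,"wx": 0,"wy": 0,"wz": 0},{"fingers": 1,"x": -0.05,"y": 0.02,"z": -2.1,"wx": 0,"wy": 0,"wz": 0},{"fingers": 1,"x": -0.05,"y": 0.02,"z": -2.1,"wx": 0,"wy": 0,"wz": 0}]'

```text
time_s: 16.9
position: [0.5383, 0.2048, 0.1591]
tool_rot: [-2.289, -2.151, 0.001]
contact_force: [-0.2, -0.1, -5.2]
gripper_width: 0.109
grip_force: 55.0
```

```bash
python3 - <<'E'
from bench import *
from h import *
import pickle
s=observe();c=camera("wrist");pickle.dump((s,c),open('w8.pkl','wb'));t=R.from_rotvec(s['tool_rot']).as_matrix();print(s['position'],np.degrees(np.arctan2(t[1,0],t[0,0])),t[:,2].round(4),s['contact_force'],s['ft_torque'],s['grip_force'])
cv2.imwrite('pics/w8.png',cv2.resize(c['pixels'][90:300,180:460],(800,600),interpolation=3)[...,::-1])
E
```

```text
[0.53829607 0.20483979 0.15914701] 86.45233563679716 [-4.e-04 -1.e-04 -1.e+00] [-0.21219865 -0.12632984 -5.21567335] [-0.07309174 -0.04453075  0.01130713] 54.99944133684039
```

No contact inside the gap: the force is still just the leaf's weight. Finishing the descent.

>>> apply_moves --motion '[{"fingers": 1,"x": 0,"y": -0.03,"z": -0.4,"wx": 0,"wy": 0,"wz": 0},{"fingers": 1,"x": 0,"y": -0.03,"z": -0.8,"wx": 0,"wy": 0,"wz": 0},{"fingers": 1,"x": 0,"y": -0.03,"z": -1.2,"wx": 0,"wy": 0,"wz": 0},{"fingers": 1,"x": 0,"y": -0.03,"z": -1.5,"wx": 0,"wy": 0,"wz": 0},{"fingers": 1,"x": 0,"y": -0.03,"z": -1.67,"wx": 0,"wy": 0,"wz": 0},{"fingers": 1,"x": 0,"y": -0.03,"z": -1.67,"wx": 0,"wy": 0,"wz": 0},{"fingers": 1,"x": 0,"y": -0.03,"z": -1.67,"wx": 0,"wy": 0,"wz": 0},{"fingers": 1,"x": 0,"y": -0.03,"z": -1.67,"wx": 0,"wy": 0,"wz": 0}]'

```text
time_s: 17.75
position: [0.5385, 0.2046, 0.1429]
tool_rot: [2.289, 2.151, 0.001]
contact_force: [0.1, 0.5, -6.3]
gripper_width: 0.112
grip_force: 55.0
```

>>> apply_moves --motion '[{"fingers": 1,"x": 0,"y": 0,"z": 0,"wx": 0,"wy": 0,"wz": 0},{"fingers": 1,"x": 0,"y": 0,"z": 0,"wx": 0,"wy": 0,"wz": 0},{"fingers": 1,"x": 0,"y": 0,"z": 0,"wx": 0,"wy": 0,"wz": 0},{"fingers": 1,"x": 0,"y": 0,"z": 0,"wx": 0,"wy": 0,"wz": 0},{"fingers": 1,"x": 0,"y": 0,"z": 0,"wx": 0,"wy": 0,"wz": 0},{"fingers": 1,"x": 0,"y": 0,"z": 0,"wx": 0,"wy": 0,"wz": 0},{"fingers": 1,"x": 0,"y": 0,"z": 0,"wx": 0,"wy": 0,"wz": 0},{"fingers": 1,"x": 0,"y": 0,"z": 0,"wx": 0,"wy": 0,"wz": 0}]'

```text
time_s: 18.55
position: [0.5384, 0.2046, 0.1427]
tool_rot: [2.289, 2.152, 0.0]
contact_force: [-0.7, 0.4, -4.8]
gripper_width: 0.11
grip_force: 55.0
```

```bash
python3 - <<'E'
from bench import *
from h import *
import pickle
for i in range(4):
    s=observe();c=camera("wrist");t=R.from_rotvec(s['tool_rot']).as_matrix();print(s['position'].round(4),np.degrees(np.arctan2(t[1,0],t[0,0])).round(2),t[:,2].round(4),s['contact_force'].round(2),s['ft_torque'].round(3))
pickle.dump((s,c),open('w9.pkl','wb'))
G=cv2.cvtColor(c['pixels'],cv2.COLOR_RGB2GRAY)
r=R.from_euler('z',np.radians(-3.65)).as_matrix()
# predicted edge pixels for the fixture knuckle ends (top, z=.084) and leaf ends, assuming fixture estimate x=.5246,y=.2752 (rotated frame -3.6)
q=R.from_euler('z',np.radians(-3.6)).as_matrix()
pts=[[.5246+x,.2752,.084] for x in(-.047,-.021,-.018,.018,.021,.047)];p=proj(c,np.array(pts)@q.T,s);print(p.round(1))
row=int(p[:,1].mean().round())
for rr in(row-4,row,row+4):print(rr,G[rr,int(p[0,0])-6:int(p[-1,0])+8].tolist(),int(p[0,0])-6)
x=int(p[:,0].mean());print('col leaf',x-12,G[row-35:row+60,x-12].tolist());xl=int(p[:2,0].mean());print('col fixed',G[row-35:row+60,xl].tolist(),row-35);xr=int(p[4:,0].mean());print(G[row-35:row+60,xr].tolist())
E
```

```text
[0.5384 0.2046 0.1427] 86.45 [ 1.e-04 -0.e+00 -1.e+00] [-0.69  0.44 -4.79] [-0.113 -0.08  -0.035]
[0.5384 0.2046 0.1427] 86.45 [ 0. -0. -1.] [ 0.64  0.3  -5.88] [-0.02  -0.081  0.03 ]
[0.5384 0.2045 0.1427] 86.45 [ 0.e+00 -1.e-04 -1.e+00] [ 0.91 -0.63 -4.91] [ 0.028 -0.113  0.008]
[0.5384 0.2045 0.1427] 86.45 [ 1.e-04 -0.e+00 -1.e+00] [ 1.22 -0.05 -5.72] [-0.097 -0.065 -0.033]
[[203.6 226. ]
 [268.7 226. ]
 [276.3 226. ]
 [367.4 226. ]
 [374.9 226. ]
 [440.1 226. ]]
222 [138, 140, 139, 140, 139, 139, 142, 153, 175, 194, 207, 212, 210, 212, 212, 212, 212, 211, 212, 211, 212, 210, 212, 212, 213, 213, 214, 214, 215, 211, 195, 188, 189, 191, 191, 192, 193, 194, 196, 196, 197, 197, 197, 197, 196, 198, 195, 197, 197, 197, 199, 198, 200, 202, 201, 205, 206, 209, 209, 212, 214, 215, 216, 217, 218, 219, 219, 217, 208, 192, 165, 126, 98, 88, 98, 124, 139, 130, 125, 144, 161, 173, 177, 178, 178, 176, 177, 179, 179, 177, 177, 178, 178, 178, 179, 177, 180, 178, 179, 180, 179, 179, 180, 179, 181, 179, 179, 178, 178, 179, 181, 180, 180, 179, 180, 179, 182, 180, 182, 181, 181, 182, 183, 182, 182, 18
[... 3849 characters left out ...]
135, 132, 128, 125, 121, 118, 112, 103, 95, 90, 104, 129, 141, 141, 140, 139, 139, 138, 139, 138, 138, 138, 136, 137, 138, 138, 143, 149, 151, 150, 151, 150, 150, 150, 148, 148, 148, 149, 146, 148, 147, 146, 130, 101, 79] 191
[174, 163, 153, 147, 146, 151, 151, 152, 154, 154, 155, 157, 159, 162, 165, 168, 169, 172, 175, 179, 182, 187, 189, 192, 195, 199, 200, 204, 204, 202, 198, 196, 198, 205, 206, 203, 202, 197, 193, 189, 186, 181, 178, 175, 170, 166, 163, 159, 154, 151, 148, 144, 142, 136, 135, 129, 124, 117, 107, 104, 117, 134, 142, 142, 142, 142, 142, 142, 141, 141, 139, 140, 141, 140, 141, 144, 151, 155, 154, 154, 153, 153, 154, 152, 153, 152, 152, 151, 153, 152, 152, 150, 134, 102, 84]
```

```bash
cat > e.py <<'E'
from h import *
import pickle
def edges(f):
    s,c=pickle.load(open(f,'rb'));G=cv2.cvtColor(c['pixels'],cv2.COLOR_RGB2GRAY).astype(float)
    gx=cv2.GaussianBlur(G,(0,0),1);gx=np.gradient(gx,axis=1)[214:228].mean(0)
    def ex(a,b,sg):
        w=np.clip(sg*gx[a:b],0,None)**2;return (w*np.arange(a,b)).sum()/w.sum()
    L=[ex(200,212,1),ex(262,272,-1),ex(272,281,1),ex(360,370,-1),ex(370,380,1),ex(434,446,-1)]
    print(np.round(L,2),'gaps',L[2]-L[1],L[4]-L[3],'mid fixed out',(L[0]+L[5])/2,'in',(L[1]+L[4])/2,'leaf',(L[2]+L[3])/2)
    B=cv2.GaussianBlur(G,(0,0),1)
    for n,cols in(('fl',range(225,262,6)),('leaf',range(284,362,6)),('fr',range(382,425,6))):
        print(n,[int(240+np.argmin(B[240:256,k])) for k in cols],[int(205+np.argmax(B[205:232,k])) for k in cols])
E
python3 -c "
from e import *
edges('w9.pkl')"
```

```text
[205.04 267.1  275.28 363.65 374.98 436.08] gaps 8.180328165435128 11.330923311577806 mid fixed out 320.5562345334677 in 321.04275719199916 leaf 319.4674596189278
fl [250, 250, 249, 252, 252, 250, 249] [217, 215, 211, 210, 210, 218, 215]
leaf [247, 246, 246, 246, 246, 247, 248, 248, 248, 248, 247, 247, 247] [213, 213, 207, 207, 214, 214, 214, 214, 214, 214, 214, 214, 215]
fr [250, 251, 251, 249, 249, 249, 249, 249] [222, 220, 218, 225, 225, 225, 218, 218]
```

Edge check: the leaf sits about 0.5 mm low in x, 1.1 mm high in y and 0.3 mm high in z. Correcting.

>>> apply_moves --motion '[{"fingers": 1,"x": 0.02,"y": -0.05,"z": -0.01,"wx": 0,"wy": 0,"wz": -0.001},{"fingers": 1,"x": 0.04,"y": -0.11,"z": -0.03,"wx": 0,"wy": 0,"wz": -0.001},{"fingers": 1,"x": 0.04,"y": -0.11,"z": -0.03,"wx": 0,"wy": 0,"wz": -0.001},{"fingers": 1,"x": 0.04,"y": -0.11,"z": -0.03,"wx": 0,"wy": 0,"wz": -0.001},{"fingers": 1,"x": 0.04,"y": -0.11,"z": -0.03,"wx": 0,"wy": 0,"wz": -0.001},{"fingers": 1,"x": 0.04,"y": -0.11,"z": -0.03,"wx": 0,"wy": 0,"wz": -0.001},{"fingers": 1,"x": 0.04,"y": -0.11,"z": -0.03,"wx": 0,"wy": 0,"wz": -0.001},{"fingers": 1,"x": 0.04,"y": -0.11,"z": -0.03,"wx": 0,"wy": 0,"wz": -0.001}]'

```text
time_s: 19.55
position: [0.5388, 0.2035, 0.1424]
tool_rot: [2.29, 2.15, 0.0]
contact_force: [-0.7, -0.3, -5.3]
gripper_width: 0.111
grip_force: 55.0
```

```bash
python3 - <<'E'
from bench import *
from e import *
s=observe();c=camera("wrist");pickle.dump((s,c),open('w10.pkl','wb'));edges('w10.pkl')
s=observe();t=R.from_rotvec(s['tool_rot']).as_matrix();print(s['position'].round(4),np.degrees(np.arctan2(t[1,0],t[0,0])).round(2),t[:,2].round(4),s['contact_force'].round(2),s['joint_vel'].round(3),s['grip_force'])
# rail still seated: its -y/+y top edges and end, side camera vs w4 side
_,_,sd0,cs0=pickle.load(open('w4.pkl','rb'));
for n,o in(('side',sd0),('scene',cs0)):
    k=camera(n);d=np.abs(k['pixels'].astype(int)-o['pixels']).max(2)
    for nm,P in(('far end',[.649,.131,.07]),('near end',[.419,.145,.07])):
        u,v=proj(k,P)[0].astype(int);print(n,nm,(u,v),'changed px',int((d[v-6:v+7,u-6:u+7]>40).sum()))
E
```

```text
[203.49 265.85 276.12 363.66 373.92 435.38] gaps 10.279241597863404 10.261421703988788 mid fixed out 319.4338879310887 in 319.8829507789755 leaf 319.8918607259128
fl [248, 248, 247, 250, 250, 249, 248] [215, 214, 213, 213, 213, 212, 212]
leaf [248, 248, 248, 248, 248, 248, 248, 248, 247, 246, 246, 247, 246] [210, 210, 209, 214, 214, 214, 214, 214, 214, 214, 214, 214, 214]
fr [248, 249, 249, 247, 247, 247, 247, 247] [216, 216, 216, 216, 223, 222, 216, 216]
[0.5388 0.2034 0.1424] 86.39 [ 1.e-04 -1.e-04 -1.e+00] [ 0.69 -0.35 -5.88] [ 0.001  0.    -0.002  0.    -0.     0.001 -0.001] 54.99974121339619
side far end (np.int64(234), np.int64(262)) changed px 100
side near end (np.int64(329), np.int64(299)) changed px 0
scene far end (np.int64(376), np.int64(261)) changed px 12
scene near end (np.int64(366), np.int64(208)) changed px 25
```

Gaps are now equal (10.3 px each side) and the knuckle tangents agree within about 0.3 mm. The tool is level and still, the force shows only the leaf's weight, and the rail is in place. Handing in.

```bash
python3 -c "
from bench import *
print(finish_job())"
```

```text
the job is handed in; nothing more can be done
None
```

The job is handed in at about 20 s: the rail lies in both rests, and the gripper holds the leaf level and still, with its knuckle centred between the jamb knuckles to within about 0.3 mm in y. The force reading showed only the leaf's own weight, and the gripper now hides the rail's far end from the side camera, so I judged the rail mainly by the scene view.

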